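# Seat the keyed vial carrier in its cooling dock

## Task

Load the vial carrier that has exactly one lug on its rim into the cooling dock: turn it so that its lug drops into the gap of the dock's collar, lower it (do not drop it) until it sits flat and fully home on the well's floor, and let go. Leave the other two carriers, with two lugs and with none, where they stand, and do not tip the carrier over.

Things in the scene. Friction and masses are not known exactly. Their poses are not given: they have to be found in the camera images.
- carrier_one_lug: The one to load: loose white disc 80 mm across, 25 thick, 0.2 kg, lying flat; one lug on the rim, 14 wide, 25 thick, ending 66 mm from the centre. Six amber vials stand in it, tops at 39 mm. Handle: black upright fin in the middle, 12 mm thick (along y), 40 long (along x), top 85 mm above the underside; pinch its thickness near the top. Origin: centre of underside; z up, x towards the lug.
- carrier_two_lugs: Wrong carrier, to be left alone: the same disc, vials and handle, but with two lugs on opposite sides of the rim (along +x and -x). Origin: centre of the underside.
- carrier_no_lug: Wrong carrier, to be left alone: the same disc, vials and handle, with a plain round rim. Origin: centre of the underside.
- dock: White fixed housing 190 x 160 mm, flat top (the well's floor) 30 mm above the bench; on it an aluminium collar 20 mm high (rim at 50), bore 100, wall 12, mouth bevelled to about 108, with one gap 60 degrees wide, open to the floor. The lug fits only there, about 20 degrees to spare each way. Origin: well axis at bench level; z up, x towards the gap. Seated carrier: origin 30 mm up, x along x.
Mind the look-alikes: they are no part of the job. What is shaped like the carrier_one_lug but purple or yellow is not meant.

How it is judged:
By the outcome, as a careful person would: the job done as asked, in the order asked, and still so for the second after the job is handed in, with the robot touching nothing.
It also fails if it takes over 42 s, if anything falls off the work surface, if the arm or the gripper's body presses on something with over 40 N, if the wrist force passes 120 N, or if a joint passes its speed limit or range.

## Robot

A 7-joint arm with a two-finger parallel gripper is mounted at the origin on the work surface. World frame = base frame: x ahead of the robot, y to its left, z up, the work surface at z = 0. Lengths are in m, angles in rad, forces in N, time in s.
With the tool pointing down it reaches from about 0.35 to 0.775 m from the base axis. Payload 3.1 kg.
Tool frame: the origin (TCP) lies midway between the tips of the shut fingers; the grasp point (between the pads) lies 19 mm behind it; z points along the fingers, y is the line along which they close (so a half turn about z gives the same grasp; the last joint's range is limited). The gripper opens to 85 mm and grips with 20 to 120 N. Pads are 22 mm wide; open, the fingers measure 114 mm over their backs; the gripper's body (76 mm by 85 mm) begins 54 mm behind the grasp point. The pads swing forward as they close: fully open they stand 13 mm farther back than shut.
Start: joints at [1.126, 0.311, 0.014, 1.512, -0.004, 1.319, -0.027], TCP at [0.216, -0.506, 0.195] pointing down, gripper open.
Joint ranges: [-2.7, 2.7], [-0.3, 1.91], [-1.27, 1.3], [0.12, 2.57], [-1.44, 4.58], [0.2, 2.03], [-3.05, 3.05]. Speed limits (rad/s): [2.79, 2.79, 3.14, 3.14, 3.14, 3.14, 3.14].

## Interface

Orientations are given as a rotation vector (axis times angle).
In Python, from bench import ctrl, eoat, inverse_kinematics, vision, job, monitor gives the robot as it stands. The module is installed in compiled form; this text tells all that it offers. Calls block until the motion is done:
- ctrl.reach(position, orientation): joint-space move of the TCP to a pose.
- ctrl.movel(position, frame=None, v=0.15, threshold=None): straight line of the TCP; frame=None keeps the orientation; v is the mean speed in m/s. With threshold (N) it stops when the force on the tool has changed by that much, and returns True; else False.
- ctrl.set_joints(angles): joint-space move.
- eoat.move_gripper(opening, grip_force=None): finger opening in m; grip_force is the grip in N (None keeps the last); returns when the fingers have stopped.
- ctrl.hold(seconds).
- inverse_kinematics(position, orientation): joint angles nearest the present ones, or None.
- vision.camera(name): name is "side" or "top" or "wrist"; returns a dict with "pixels" (420x560x3 uint8, blue, green, red), "z_map" (420x560 float32, m along the optical axis (not along the pixel's ray), 0 where there is no reading), "K" (3x3 intrinsics, pixels), "dist_coeffs" ([k1, k2, p1, p2, k3] as OpenCV has them; the pictures are not rectified), "T" (4x4, takes a point from camera to world coordinates). Camera axes: x right, y down, z forward; pixel columns grow to the right and rows downward; lengths in m; the calibration is good to about 2 mm. A picture is of the moment at which its call begins.
A pose or a line that the arm cannot do raises ctrl.MotionError and nothing moves.
- job.close_job(): hands the job in; it is judged then, once.
Readings, each from a call of its own:
- monitor.get_t(): time.
- monitor.get_joint_pos(): joint angles.
- monitor.get_joint_velocities(): joint speeds.
- monitor.get_effort(): joint torques, N m.
- monitor.get_ee_pos(): TCP position.
- monitor.get_orientation(): TCP orientation.
- monitor.get_wrist_force(): force on the tool from outside, world axes, zero at the start.
- monitor.get_torque(): the same for the moment, N m.
- monitor.get_width(): finger opening in m.
- monitor.get_grasp_force(): force on a finger pad.
Only numpy, scipy, OpenCV 4.12 (cv2) and the standard library are available. Lean on these libraries where they do the work, as an engineer would, in place of code of your own. Each camera call takes 0.05 s, during which the arm holds its last target. There are 200 camera calls.

## Working session

There is one attempt and no reset: what is moved stays moved. The work goes in short steps, each a Python script; the robot and the scene stay as the last script left them, time stands still between calls to the robot, and variables do not carry over. Pictures are saved under pics/ and viewed, at most 10 in all, crops included, and the job is handed in when it is done.

```bash
mkdir -p pics; cat > h.py <<'E'
import numpy as np, cv2
from bench import ctrl, eoat, inverse_kinematics, vision, job, monitor
from scipy.spatial.transform import Rotation as R
def world(c):
    h,w=c["z_map"].shape
    u,v=np.meshgrid(np.arange(w),np.arange(h))
    p=cv2.undistortPoints(np.stack([u,v],-1).reshape(-1,1,2).astype(np.float64),c["K"],c["dist_coeffs"]).reshape(h,w,2)
    z=c["z_map"][...,None]
    P=np.concatenate([p*z,z],-1)
    W=P@c["T"][:3,:3].T+c["T"][:3,3]
    W[c["z_map"]<=0]=np.nan
    return W
E
python3 - <<'E'
from h import *
for n in("top","side"):
    c=vision.camera(n); cv2.imwrite(f"pics/{n}0.png",c["pixels"]); np.savez(f"{n}0.npz",**c)
    print(n,c["T"].round(3).tolist(),c["K"].tolist())
print(monitor.get_t(),monitor.get_orientation())
E
```

```text
top [[0.011, -0.99, 0.142, 0.303], [-1.0, -0.011, 0.002, -0.072], [-0.001, -0.142, -0.99, 1.436], [0.0, 0.0, 0.0, 1.0]] [[466.4131882995944, 0.0, 275.5926858236632], [0.0, 466.4131882995944, 204.7753791518837], [0.0, 0.0, 1.0]]
side [[-0.682, -0.402, 0.612, -0.275], [-0.732, 0.365, -0.576, 0.639], [0.008, -0.84, -0.542, 0.711], [0.0, 0.0, 0.0, 1.0]] [[471.87102664846094, 0.0, 282.7017512935225], [0.0, 471.87102664846094, 210.74897276518988], [0.0, 0.0, 1.0]]
0.1 [-3.07602637e+00 -6.28080012e-01  8.11225081e-04]
```

View pics/top0.png

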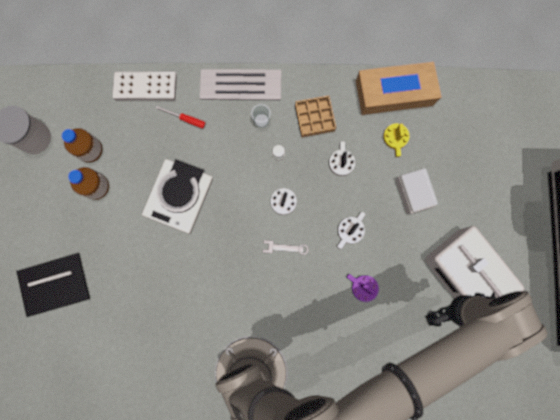

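View pics/side0.png

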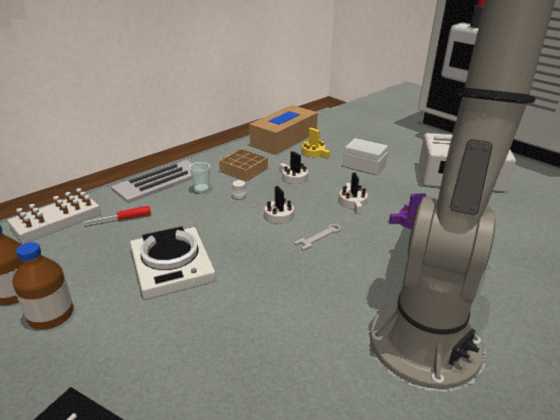

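The top view shows three white carriers:
- (343,161) has one lug, pointing up towards (343,146).
- (284,201) has no lug.
- (351,230) has two lugs, at (362,215) and (341,245).

The yellow (397,136) and purple (364,288) ones are decoys. The dock is at (178,190), with its gap apparently on the upper side. I'll confirm with an enlarged crop and measure.

```bash
python3 - <<'E'
from h import *
c=dict(np.load("top0.npz")); W=world(c); im=c["pixels"]
a=cv2.resize(im[130:200,310:376],(400,424),interpolation=cv2.INTER_CUBIC)
b=cv2.resize(im[150:240,135:220],(400,424),interpolation=cv2.INTER_CUBIC)
cv2.imwrite("pics/crop.png",np.hstack([a,b]))
g=im.max(2)
def sel(u0,u1,v0,v1,z0,z1,):
    m=np.zeros(g.shape,bool); m[v0:v1,u0:u1]=1
    return m&(W[...,2]>z0)&(W[...,2]<z1)
for nm,r in(("one",(318,372,132,190)),("none",(262,308,180,222)),("two",(328,378,206,255))):
    m=sel(*r,.015,.034); P=W[m]; 
    f=sel(*r,.055,.1); F=W[f]
    print(nm,m.sum(),P[:,:2].min(0),P[:,:2].max(0),"fin",f.sum(),F.mean(0))
    q=F[:,:2]-F[:,:2].mean(0); w,v=np.linalg.eigh(q.T@q/len(q)); print(" axis",np.degrees(np.arctan2(v[1,1],v[0,1])),np.sqrt(w))
    if nm=="one":
        ctr=F[:,:2].mean(0)
        d=P[:,:2]-ctr; L=d[np.hypot(*d.T)>.047]; print("lug pts",len(L),L.mean(0),np.degrees(np.arctan2(L.mean(0)[1],L.mean(0)[0])))
m=sel(140,215,150,240,.042,.06); P=W[m]
def fit(P):
    A=np.c_[2*P[:,:2],np.ones(len(P))]; s=np.linalg.lstsq(A,(P[:,:2]**2).sum(1),rcond=None)[0]
    return s[:2],np.sqrt(s[2]+s[:2]@s[:2])
cc,r=fit(P); print("collar",m.sum(),cc,r,P[:,2].mean())
d=P[:,:2]-cc; an=np.sort(np.degrees(np.arctan2(d[:,1],d[:,0]))); gp=np.diff(np.r_[an,an[0]+360]); i=gp.argmax(); print("gap",an[i],gp[i],an[i]+gp[i]/2, np.sort(gp)[-3:])
m=sel(140,215,150,240,.024,.036); print("housing",W[m][:,2].mean(),cv2.minAreaRect(W[m|sel(140,215,150,240,.024,.06)][:,:2].astype(np.float32)))
print(np.hypot(*cc))
E
```

```text
one 412 [ 0.60428542 -0.31142035] [ 0.74102431 -0.19996586] fin 70 [ 0.64197614 -0.27191455  0.07983345]
 axis -178.8779614500033 [0.00358561 0.0117734 ]
lug pts 39 [0.06700296 0.01350642] 11.396920817344704
none 395 [ 0.48046313 -0.13111442] [ 0.55886001 -0.05431227] fin 64 [ 0.5179745  -0.09188017  0.08211191]
 axis 161.86088137691908 [0.00358643 0.01235285]
two 482 [ 0.37624572 -0.34049087] [ 0.48975888 -0.25716669] fin 70 [ 0.43182856 -0.29824762  0.08188409]
 axis 145.95314621423498 [0.00367619 0.01195259]
collar 433 [0.5427035  0.23105455] 0.057243167878524424 0.049350411013432946
gap -46.9867727203118 53.12950769586985 -20.422018872376874 [ 2.3609863   2.38255634 53.1295077 ]
housing 0.03092580214727454 ((0.5378855466842651, 0.23368722200393677), (0.16074861586093903, 0.20131047070026398), 69.72654724121094)
0.5898417554695946
```

View pics/crop.png

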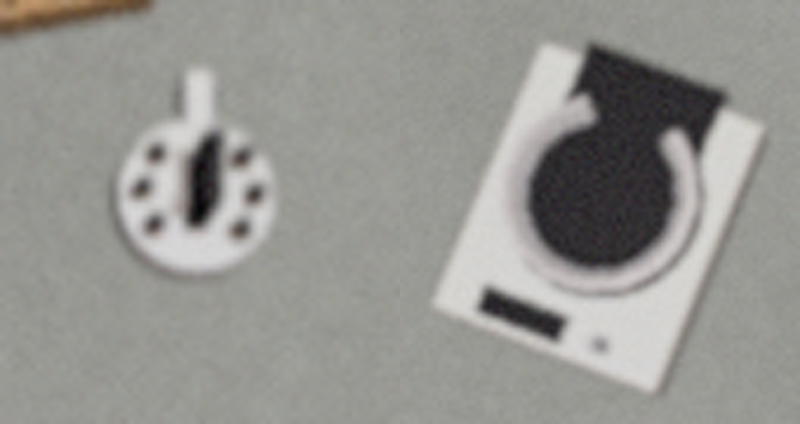

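The crop confirms it: the left half shows one lug only (top, ~(200,95)), and the dock's gap points up and slightly right. The measurements agree. The carrier is at (0.642,-0.272) with yaw ≈1° and its fin top near 0.08. The collar is at (0.543,0.231) with radius 57 mm, and the gap points at -20.4°. Next I'll move above the carrier and refine with the wrist camera.

```bash
cat >> h.py <<'E'
def ori(yaw): return (R.from_euler('z',yaw,degrees=True)*R.from_euler('x',180,degrees=True)).as_rotvec()
E
python3 - <<'E'
from h import *
for k in(0,180):
    for p,y in(((.642,-.272,.2),1),((.642,-.272,.053),1),((.543,.231,.2),-20.4),((.543,.231,.083),-20.4)):
        q=inverse_kinematics(np.array(p),ori(y+k)); print(k,None if q is None else np.round(q,2))
ctrl.reach(np.array([.642,-.272,.2]),ori(1 if inverse_kinematics(np.array([.543,.231,.2]),ori(-20.4)) is not None and inverse_kinematics(np.array([.642,-.272,.2]),ori(1)) is not None else 181))
eoat.move_gripper(.055)
c=vision.camera("wrist"); np.savez("w0.npz",**c); cv2.imwrite("pics/w0.png",c["pixels"])
print(monitor.get_t(),monitor.get_ee_pos(),monitor.get_joint_pos())
W=world(c); Z=W[...,2]
near=np.hypot(W[...,0]-.642,W[...,1]+.272)<.09
F=W[near&(Z>.08)&(Z<.09)]; print("fin",len(F),F.mean(0) if len(F) else 0, cv2.minAreaRect(F[:,:2].astype(np.float32)) if len(F) else 0)
D=W[near&(Z>.018)&(Z<.03)]; D=D[np.hypot(*(D[:,:2]-[.642,-.272]).T)<.08]
print("disc",len(D),D.min(0),D.max(0))
L=D[np.hypot(*(D[:,:2]-[.642,-.272]).T)>.048]; print("lug",len(L),L.mean(0) if len(L) else 0)
E
```

```text
0 [ 0.45  0.64 -0.15  1.    0.09  1.5  -1.23]
0 [ 0.45  0.72 -0.13  1.23  0.09  1.2  -1.24]
0 [ 0.13  0.53 -0.89  1.36  0.41  1.44 -2.67]
0 [ 0.07  0.59 -0.75  1.54  0.42  1.18 -2.68]
180 [ 0.66  0.7  -0.59  0.99  0.36  1.54  1.76]
180 [ 0.69  0.78 -0.57  1.22  0.41  1.25  1.71]
180 [ 0.23  0.62 -1.11  1.36  0.55  1.49  0.37]
180 [ 0.25  0.74 -1.1   1.53  0.67  1.29  0.27]
2.3333 [ 0.641876   -0.27216702  0.20004076] [ 0.45119677  0.63883966 -0.14795614  1.00459493  0.0882217   1.50366791
 -1.22740591]
fin 433 [ 0.64334722 -0.27379418  0.08401442] ((0.6422770619392395, -0.2737518846988678), (0.01184844970703125, 0.03984540328383446), 88.22087860107422)
disc 2593 [ 0.6029755  -0.31327551  0.0181103 ] [ 0.7081148  -0.234471    0.02996398]
lug 205 [ 0.698998   -0.2758272   0.02443768]
```

View pics/w0.png

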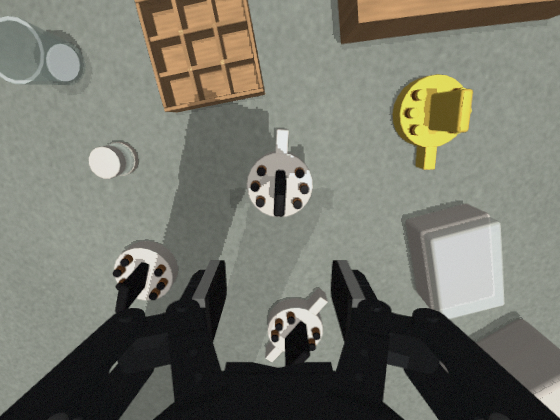

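The wrist view shows the one-lug carrier's fin at (280,193), with its lug pointing up at (283,140). That gives centre (0.643,-0.274) and yaw -1.8°, and the fin measures 12x40 as it should. Next: grasp, lift and carry.

```bash
python3 - <<'E'
from h import *
p=np.array([.6428,-.2737,.2]); o=ori(-1.8)
ctrl.reach(p,o)
print(ctrl.movel(np.array([p[0],p[1],.053]),v=.1,threshold=8))
eoat.move_gripper(0.0,grip_force=60)
print(monitor.get_ee_pos(),monitor.get_width(),monitor.get_grasp_force())
ctrl.movel(np.array([p[0],p[1],.2]),v=.1)
print(monitor.get_width(),monitor.get_wrist_force(),monitor.get_t())
ctrl.reach(np.array([.543,.231,.2]),ori(-20.4))
print(monitor.get_width(),monitor.get_ee_pos(),monitor.get_t())
c=vision.camera("wrist"); np.savez("w1.npz",**c); cv2.imwrite("pics/w1.png",c["pixels"])
c=vision.camera("top"); np.savez("t1.npz",**c)
E
```

```text
False
[ 0.64279711 -0.27370715  0.05299929] -6.492284151582486e-05 0.0
-0.0002108507049250109 [-0.42619606  0.00419916 -0.06384245] 6.3833
0.000166032735676434 [0.54399323 0.22930616 0.19989416] 8.25
```

View pics/w1.png

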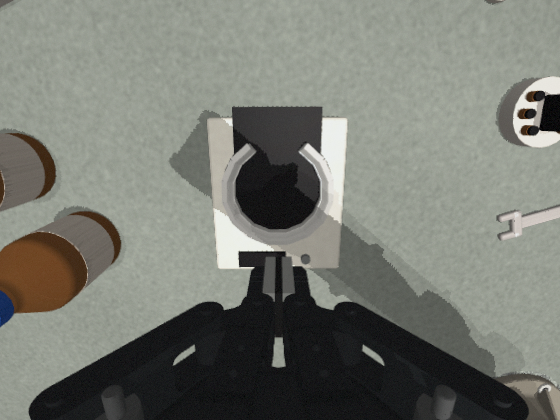

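The fingers closed to zero, so nothing was gripped; the picture shows the empty shut fingers and the empty dock at (278,185). I need to find out what happened at the carrier.

```bash
python3 - <<'E'
from h import *
c=dict(np.load("t1.npz")); W=world(c); im=c["pixels"]; Z=W[...,2]
s=vision.camera("side"); np.savez("s1.npz",**s)
a=cv2.resize(im[110:260,255:395],(420,450),interpolation=cv2.INTER_CUBIC)
b=cv2.resize(s["pixels"][130:230,250:340],(380,450),interpolation=cv2.INTER_CUBIC)
cv2.imwrite("pics/c1.png",np.hstack([a,b]))
near=np.hypot(W[...,0]-.643,W[...,1]+.274)<.12
F=W[near&(Z>.055)&(Z<.1)]; print(len(F),F.mean(0) if len(F) else 0)
D=W[near&(Z>.015)&(Z<.034)]; D=D[np.hypot(*(D[:,:2]-[.643,-.274]).T)<.12]; print(len(D),D.min(0),D.max(0))
R0=R.from_rotvec(monitor.get_orientation()).as_matrix(); print(R0.round(3), monitor.get_ee_pos(),monitor.get_width(),monitor.get_wrist_force())
w=dict(np.load("w1.npz")); W=world(w); Z=W[...,2]
d=np.hypot(W[...,0]-.543,W[...,1]-.231)
P=W[(d<.075)&(Z>.044)&(Z<.056)]
A=np.c_[2*P[:,:2],np.ones(len(P))]; q=np.linalg.lstsq(A,(P[:,:2]**2).sum(1),rcond=None)[0]; print("collar",q[:2],np.sqrt(q[2]+q[:2]@q[:2]),P[:,2].mean())
e=P[:,:2]-q[:2]; an=np.sort(np.degrees(np.arctan2(e[:,1],e[:,0]))); g=np.diff(np.r_[an,an[0]+360]); i=g.argmax(); print("gap",g[i],an[i]+g[i]/2)
# tool-frame view: finger points near TCP in w1
t=W[(Z>.17)&(np.hypot(W[...,0]-.543,W[...,1]-.231)<.06)]; print("finger pts",len(t),t.min(0) if len(t) else 0,t.max(0) if len(t) else 0)
E
```

```text
70 [ 0.64195235 -0.27184706  0.07997991]
433 [ 0.60431238 -0.31116226  0.01503905] [ 0.75576357 -0.20201529  0.0339562 ]
[[ 0.936 -0.351  0.   ]
 [-0.351 -0.936 -0.001]
 [ 0.     0.    -1.   ]] [0.54375684 0.22967017 0.19986397] 0.00013061830880580478 [0.1272256 0.1792453 0.0716163]
collar [0.54206191 0.2309238 ] 0.058352988804780376 0.048256289548248586
gap 57.77927524921657 -20.380039943234493
finger pts 43078 [0.52089119 0.17144818 0.23746877] [0.57767152 0.28172764 0.33487355]
```

View pics/c1.png

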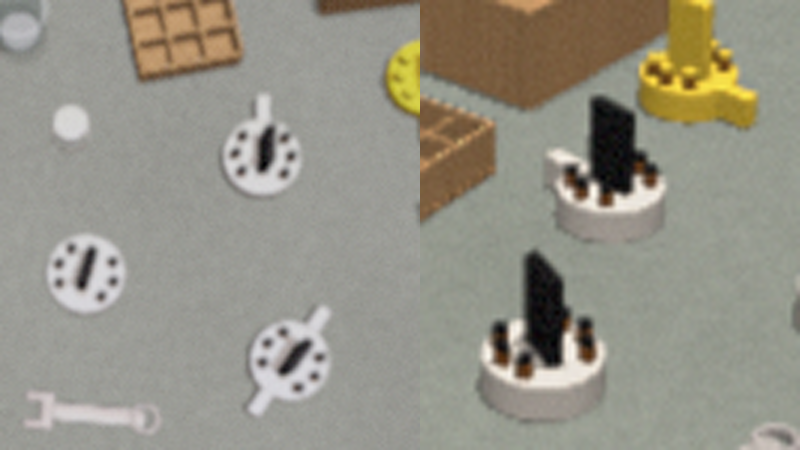

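The carrier stands untouched at the same place, so the fingers closed above or beside the fin without touching it. Wrist depth puts the lowest visible finger points at z≈0.237 with the TCP reading 0.200. I'll check the real fingertip position against the reported TCP.

```bash
python3 - <<'E'
from h import *
s=dict(np.load("s1.npz")); w=dict(np.load("w1.npz"))
tcp=np.array([.5438,.2297,.1999])
def proj(c,p):
    T=np.linalg.inv(c["T"]); q=T[:3,:3]@p+T[:3,3]
    u=cv2.projectPoints(q.reshape(1,1,3),np.zeros(3),np.zeros(3),c["K"],c["dist_coeffs"])[0].ravel(); return u,q[2]
out=[]
for n,c in(("side",s),("wrist",w)):
    im=c["pixels"].copy(); cs=[]
    for h,col in((0,(0,0,255)),(.019,(0,255,0)),(.037,(255,0,0))):
        u,z=proj(c,tcp+[0,0,h]); i=np.round(u).astype(int); cs.append(i)
        print(n,h,u.round(1),"expected z",round(z,4),"read",c["z_map"][i[1],i[0]] if 0<=i[1]<420 and 0<=i[0]<560 else None)
        cv2.drawMarker(im,tuple(int(k) for k in i),col,cv2.MARKER_CROSS,7,1)
    x,y=np.clip(cs[1],[65,65],[494,354]); cc=im[y-65:y+65,x-65:x+65]; out.append(cv2.resize(cc,(400,400),interpolation=cv2.INTER_NEAREST))
cv2.imwrite("pics/c2.png",np.hstack(out))
E
```

```text
side 0 [160.2 188. ] expected z 1.0141 read 1.3923837
side 0.019 [159.  180.2] expected z 1.0038 read 1.4023652
side 0.037 [157.8 172.7] expected z 0.994 read 0.9812189
wrist 0 [278.  244.7] expected z 0.194 read 0.3815741
wrist 0.019 [278.  257.7] expected z 0.1759 read 0.15047589
wrist 0.037 [278.1 272.8] expected z 0.1588 read 0.13622172
```

View pics/c2.png

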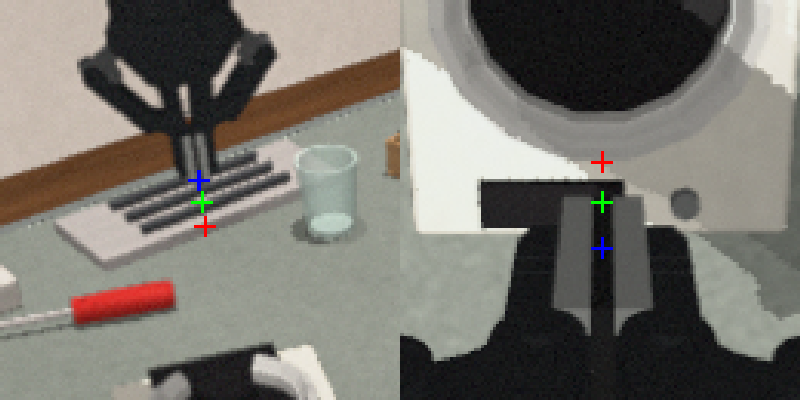

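In both views the real fingertips sit at the blue cross: (158,173) in side and (278,256) in wrist. That is about 37 mm short of the reported TCP, so the tool length is off. I'll measure this offset, including sideways, and compensate.

```bash
python3 - <<'E'
from h import *
w=dict(np.load("w1.npz")); W=world(w); tcp=np.array([.5438,.2297,.1999])
Rt=R.from_rotvec(ori(-20.55)).as_matrix()
T=(W-tcp)@Rt   # tool coords
t=T[250:275,255:302].reshape(-1,3); t=t[(t[:,2]<-.02)&(t[:,2]>-.08)]
print(len(t),t.min(0),t.max(0)); tt=t[t[:,2]>t[:,2].max()-.008]; print(tt.mean(0),np.percentile(tt,[2,50,98],axis=0))
s=dict(np.load("s1.npz")); T=(world(s)-tcp)@Rt
t=T.reshape(-1,3); t=t[(np.hypot(t[:,0],t[:,1])<.05)&(t[:,2]<.02)&(t[:,2]>-.06)]; print("side",len(t),np.percentile(t,[1,50,99],axis=0))
E
```

```text
684 [ 0.00642247 -0.01157108 -0.05924585] [ 0.01221596  0.01157118 -0.03756877]
[ 9.94799158e-03  6.50574352e-05 -4.27893167e-02] [[ 0.00678032 -0.01099912 -0.04544901]
 [ 0.01085875  0.00019304 -0.04321352]
 [ 0.01168239  0.01096758 -0.03848408]]
side 112 [[-0.01499273 -0.01307104 -0.05963212]
 [-0.00884795 -0.00040738 -0.05092218]
 [-0.00028277  0.01344311 -0.03949407]]
```

The offset is purely axial, 37 mm: the pad face lies at x=+11 mm and y is centred. I'll repeat the grasp with this correction.

```bash
echo 'OFF=np.array([0,0,-.037])' >> h.py; python3 - <<'E'
from h import *
p=np.array([.6428,-.2737,.2]); o=ori(-1.8)
eoat.move_gripper(.055)
ctrl.reach(p,o)
print(ctrl.movel(np.array([p[0],p[1],.055])+OFF,v=.1,threshold=8))
eoat.move_gripper(0.0,grip_force=60)
wd=monitor.get_width(); print(monitor.get_ee_pos(),wd,monitor.get_grasp_force())
if wd>.008:
    ctrl.movel(np.array([p[0],p[1],.2])+OFF*0,v=.1)
    print(monitor.get_width(),monitor.get_wrist_force(),monitor.get_t())
    ctrl.reach(np.array([.5425,.231,.2]),ori(-20.4))
    print(monitor.get_width(),monitor.get_ee_pos(),monitor.get_t())
c=vision.camera("wrist"); np.savez("w2.npz",**c)
s=vision.camera("side"); np.savez("s2.npz",**s)
cv2.imwrite("pics/w2.png",np.hstack([cv2.resize(c["pixels"],(400,300)),cv2.resize(s["pixels"][80:305,80:380],(400,300))]))
E
```

```text
False
[ 0.64313337 -0.2737019   0.01832966] 0.011033727758507505 59.256041049957275
0.011051002898316783 [-0.608308    0.26117168 -2.19401206] 15.225
0.011565679373895734 [0.54359611 0.22919426 0.19992725] 17.0917
```

View pics/w2.png

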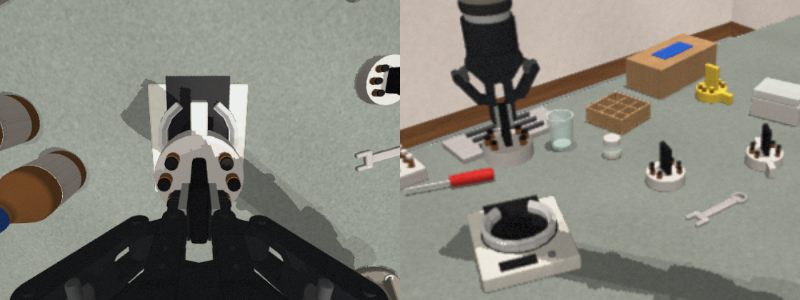

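The carrier is held level, 11 mm wide in the grip, with its lug pointing up at (200,115) towards the gap. I'll check its pose in the hand, correct for it, then lower until contact.

```bash
python3 - <<'E'
from h import *
c=dict(np.load("w2.npz")); W=world(c); tcp=np.array([.5436,.2292,.1999]); cy=-20.4
d=W-tcp; rr=np.hypot(d[...,0],d[...,1])
hgt=.182+.025
m=(rr<.075)&(abs(W[...,2]-hgt)<.008); P=W[m]
a=np.c_[P[:,:2]-tcp[:2],np.ones(len(P))]; k=np.linalg.lstsq(a,P[:,2],rcond=None)[0]; print("plane n,slope(deg),z",len(P),np.degrees(k[:2]),k[2])
Rz=R.from_euler('z',cy,degrees=True).as_matrix()
t=(P-tcp)@Rz; L=t[(t[:,0]>.046)]; D=t[t[:,0]<.035]
print("lug",len(L),L.min(0),L.max(0),"yaw",np.degrees(np.arctan2(L[:,1].mean(),L[:,0].mean())),"disc y",D[:,1].min(),D[:,1].max())
print(monitor.get_ee_pos(),monitor.get_wrist_force(),monitor.get_width())
E
```

```text
plane n,slope(deg),z 7463 [-0.61480606  0.16455991] 0.20668157636542586
lug 817 [ 0.046182   -0.00722775 -0.00086219] [0.06520449 0.00660671 0.0083392 ] yaw -0.13825395643011426 disc y -0.03957171544279822 0.039743094583050816
[0.54344544 0.2293622  0.19984035] [-0.80290512  0.06495254 -0.86473514] 0.010842433496771515
```

In the hand, the carrier is level (<1°), centred within 1 mm and within 0.2° of the tool's yaw, with its underside at ≈0.182. I'll lower it.

```bash
python3 - <<'E'
from h import *
x=[.5428,.2310]; o=ori(-20.4)
ctrl.movel(np.array([*x,.10]),o,v=.08)
print(monitor.get_ee_pos(),monitor.get_wrist_force())
print(ctrl.movel(np.array([*x,.056]),o,v=.04,threshold=8))
print(monitor.get_ee_pos(),monitor.get_wrist_force(),monitor.get_t())
hit=ctrl.movel(np.array([*x,.043]),o,v=.01,threshold=5)
print(hit,monitor.get_ee_pos(),monitor.get_wrist_force(),monitor.get_width(),monitor.get_t())
s=vision.camera("side"); w=vision.camera("wrist")
cv2.imwrite("pics/p1.png",np.hstack([cv2.resize(w["pixels"],(400,300)),cv2.resize(s["pixels"][190:310,100:260],(400,300),interpolation=cv2.INTER_CUBIC)]))
E
```

```text
[0.5433452  0.23130492 0.10073277] [-1.15645707 -0.36578366 -1.84651248]
False
[0.5431366  0.23116853 0.05637556] [-0.34688224 -0.13228397 -2.03442016] 19.8417
True [0.54266007 0.23095033 0.04821388] [0.26605532 0.53409079 4.22935008] 0.010842823994755274 20.6583
```

View pics/p1.png

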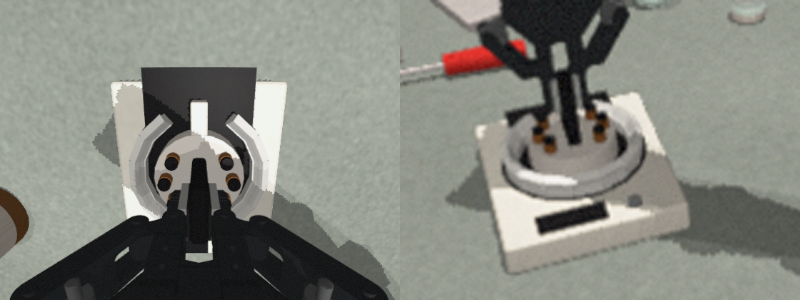

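Contact came at z=0.0482, where 0.048 was predicted. The picture shows the lug (200,118) centred in the gap and the disc inside the collar. I'll release, retreat and verify.

```bash
python3 - <<'E'
from h import *
eoat.move_gripper(.05)
ctrl.movel(np.array([.5428,.2310,.2]),v=.1)
ctrl.hold(.3)
c=vision.camera("wrist"); W=world(c); cv2.imwrite("pics/f.png",c["pixels"])
d=W-[.5423,.231,0]; r=np.hypot(d[...,0],d[...,1])
F=W[(r<.04)&(W[...,2]>.105)&(W[...,2]<.125)]; print("fin",len(F),F.mean(0),cv2.minAreaRect(F[:,:2].astype(np.float32)))
P=W[(r<.038)&(W[...,2]>.049)&(W[...,2]<.061)]
k=np.linalg.lstsq(np.c_[P[:,:2]-[.5423,.231],np.ones(len(P))],P[:,2],rcond=None)[0]; print("disc",len(P),np.degrees(k[:2]),k[2])
print(monitor.get_t(),monitor.get_width(),monitor.get_ee_pos())
E
```

```text
fin 542 [0.54358267 0.23064626 0.11378672] ((0.5425102710723877, 0.23112596571445465), (0.01135542243719101, 0.039093051105737686), 69.75835418701172)
disc 2375 [-0.01798909 -0.1747947 ] 0.05463250633244237
23.25 0.04997451740827848 [0.54273746 0.23096025 0.19984948]
```

View pics/f.png

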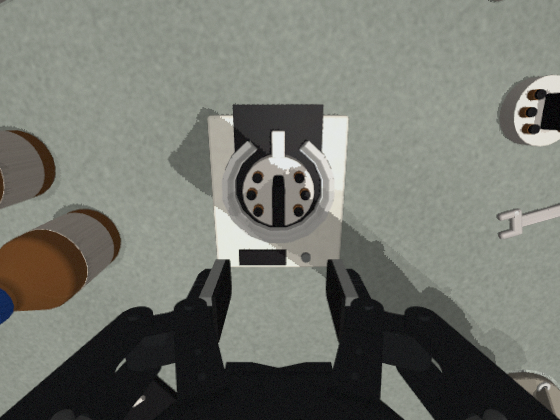

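The picture shows the carrier seated at (279,190) with its lug (279,145) in the gap. It is flat: disc top at 0.0546 (0.055 expected), tilt 0.2°. The gripper is clear of it.

```bash
python3 -c "
from bench import job
print(job.close_job())"
```

```text
the job is handed in; nothing more can be done
None
```

The one-lug carrier is in the cooling dock, flat on the well's floor with its lug in the gap and let go, and I handed the job in at about 23 s; the first grasp closed on air because the fingertips sit about 37 mm short of the reported TCP, so I corrected for that and repeated it.

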